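Fit the paper stop and index the punch guide to the next slot

TASK

Set the paper punch up for the next paper size: first hang the loose yellow-fenced paper stop by its eye over the steel post on the blue slide, lying flat, its fence square across the rail and pointing to the robot's side, and let go of it. Then take the red lock knob, pull it up until the pin is clear, move the slide to the very next slot away from the punch, and push the pin fully home there. The pin rides up by itself when left alone, so finish while still holding the knob pressed down, and leave the other things on the desk where they are.

Things in the scene. Friction and masses are not known exactly. Their poses are not given: they have to be found in the camera images.
- punch: Black paper punch with a slotted aluminium guide rail, fixed. Origin on the desk under the slot where the lock pin starts; y along the rail away from the punch, x across it, away from the robot, z up. Rail 70 mm wide, top 36 mm above the desk, ends at y = 148 mm; slots at y = 0 (start), 50 and 100 mm, each 14 mm along y. Punch block: y below -200 mm, 120 mm high, 150 mm across.
- next_slot (a point): Centre of the next slot (the one at y = 50 mm of the punch), at the rail's top. Axes as the punch.
- slide (a joint): Travel of the blue slide along the rail, m: 0 = start slot, 0.050 = next slot, 0.100 = last slot, growing away from the punch; the pin has 2.5 mm play either way in a slot. Moves with about 1.5 N of friction once the pin is clear; locked otherwise.
- post_foot (a point): Foot of the upright steel post on the blue slide, at the deck's top (48 mm above the desk). Post 9 mm in diameter, 28 mm high, tapered tip, 95 mm from the knob's axis towards the punch. Axes as the punch. The deck is a flat blue plate 76 mm wide across the rail, reaching 38 mm beyond the post towards the punch.
- lock_pin (a joint): Height of the lock pin, m: 0 = fully home (14 mm deep in the rail), about 0.005 where its spring leaves it untouched, above 0.014 clear of the rail, 0.022 highest. Spring 600 N/m either way from 0.005: about 3 N pushes it home, about 8 N lifts it to 0.018. Round-ended, 9 mm thick.
- lock_knob: Red knob on the lock pin, an upright cylinder 26 mm in diameter, 24 mm high. Origin at its centre, 74 mm above the desk when the pin is home, about 79 mm at the start. It moves with the pin (up and down) and with the slide. Under it 14 mm or more of free height down to the slide's deck, but for the pin and a collar 18 mm wide, 7 mm high.
- stop: Loose paper stop, about 70 g, lying flat at the start: dark steel foot 84 x 36 x 6 mm (x, y, z) with an eye in its +x half and an upright yellow fence on its -x half. Origin under the foot's centre; x runs from the fence to the eye. Hung right, its x axis is along the punch's x axis, so that the fence points to the robot's side.
- stop_fence (a point): Centre of the stop's yellow fence, the part to grip: 40 mm long (stop's x), 10 mm thick (y), 30 mm high; 21 mm above the foot's underside. The eye lies 44 mm from here along the stop's +x. Axes as the stop.
- stop_eye (a point): Centre of the stop's round through hole (eye), 14 mm in diameter, at the underside of the foot. Axes as the stop. When hung, it rests on the deck at the foot of the post.
- stapler: Bystander: black stapler 130 mm long, 50 mm high. Origin under its centre.
- tape: Bystander: black tape dispenser with a yellow roll, 120 x 55 mm, 86 mm high. Origin under its centre.
- pencup: Bystander: dark cup of pens, 72 mm in diameter, 150 mm high with the pens. Origin under its centre.
- calculator: Bystander: grey calculator 120 x 80 x 16 mm. Origin under its centre.
- handset: Bystander: black cordless handset 48 x 150 x 21 mm, lying. Origin under its centre.
- glue: Bystander: small upright glue bottle, 42 mm in diameter, 100 mm high. Origin under its centre.
There are look-alikes about, which are no part of the job. Leave any pink or turquoise look-alike of the stop alone.

How it is judged:
On the way, in this order (a step that is already met when the one before it is completed fails the run):
1. the stop hangs on the post, flat on the deck, fence square across the rail on the robot's side, let go, with the slide still in its start slot (horizontal distance between stop_eye and post_foot below 0.005 m and z of stop_eye in the frame of post_foot below 0.003 m and angle between stop_eye's own z axis and vertical below 0.12 rad and angle between the x axis of stop_eye and the x axis of post_foot, either way round below 0.35 rad and x of stop_fence in the frame of post_foot below -0.03 m and contact force between the fingers and stop below 0.1 N and value of joint slide below 0.01 m), for 0.2 s.
2. the lock pin is pulled clear of the rail (value of joint lock_pin above 0.014 m and contact force between the fingers and lock_knob above 1 N), for 0.1 s.
At the end, for the whole second after the job is handed in: Slide within 4 mm of the next slot; gripper holds the knob (over 1.5 N) with the pin within 2 mm of fully home; stop on the post: eye within 5 mm of its axis and 3 mm of the deck, flat within 7 degrees, fence on the robot's side, square to the rail within 20 degrees (value of joint slide between 0.046 and 0.054 m and value of joint lock_pin below 0.002 m and contact force between the fingers and lock_knob above 1.5 N and horizontal distance between stop_eye and post_foot below 0.005 m and z of stop_eye in the frame of post_foot below 0.003 m and angle between stop_eye's own z axis and vertical below 0.12 rad and angle between the x axis of stop_eye and the x axis of post_foot, either way round below 0.35 rad and x of stop_fence in the frame of post_foot below -0.03 m); the arm keeps its last pose, push and grip.
It fails at once if a bystander was shifted more than 20 mm (distance of any of stapler, tape, pencup, calculator, handset, glue from where it was at the start of the episode above 0.02 m).
It also fails if it takes over 64 s, if anything falls off the work surface, if the arm or the gripper's body presses on something with over 40 N, if the wrist force passes 120 N, or if a joint passes its speed limit or range.

ROBOT

A 6-joint arm with a two-finger parallel gripper is mounted at the origin on the work surface. World frame = base frame: x ahead of the robot, y to its left, z up, the work surface at z = 0. Lengths are in m, angles in rad, forces in N, time in s.
With the tool pointing down it reaches from about 0.375 to 0.975 m from the base axis. Payload 3.8 kg.
Tool frame: the origin (TCP) lies on the centre line of the jaws, within the pads' length; the fingertips stand 17 mm ahead of it and the grasp point (between the pads) lies 2 mm behind it (bot.tip_extent is the distance from the TCP to the fingertips, in m); z points along the fingers, y is the line along which they close (so a half turn about z gives the same grasp; the last joint's range is limited). The gripper opens to 85 mm and grips with 20 to 120 N. Pads are 22 mm wide; open, the fingers measure 114 mm over their backs; the gripper's body (76 mm by 85 mm) begins 54 mm behind the grasp point. The pads swing forward as they close: fully open they stand 13 mm farther back than shut.
Start: joints at [1.121, 0.264, 1.604, -0, 1.274, -0.037], TCP at [0.271, 0.618, 0.248] pointing down, gripper open.
Joint ranges: [-2.63, 2.63], [-0.94, 2.18], [0.31, 2.57], [-1.31, 4.45], [0, 2.66], [-2.55, 2.55]. Speed limits (rad/s): [2.57, 2.57, 3.14, 3.14, 3.14, 3.14].

INTERFACE

Orientations are given as a rotation vector (axis times angle).
In Python, from workcell import readout, read_camera, finish_job, bot gives the robot as it stands.
- The arm moves only by the tool jog_arm, never from a script. Its argument "deltas" is one flat list of numbers, 7 for each row, row after row: the shift along the tool's x, y, z in m, then the turn, a rotation vector about the tool's x, y, z in degrees, then the gripper command: -1 is shut, 1 is fully open, values between are in proportion. A call has 1 to 8 rows; each row is the pose to reach, as a shift and turn from the pose commanded when the call began, along the tool's axes at that moment; what a row does not reach only later rows make up. A row lasts 1/10 s, in which the tool goes at most 50 mm and 8.59 degrees, less where a joint would pass 70% of its speed; a pose out of reach is approached as far as the arm can. A call with a gripper value outside its range is refused whole. The fingers move at their own pace and stop on an object; "squeeze" is the grip in N (left out, the last holds). Time passes only in rows, so rows that repeat a pose let the fingers close. It gives the time, the measured TCP pose, the force, the opening and the grip force at its end, in the units of the state.
- readout.read_state(): the state, without advancing time (a new reading comes with each control period).
- read_camera(name): name is "scene" or "top"; returns a dict with "color" (384x512x3 uint8, blue, green, red), "fx", "fy", "cx", "cy" (pixels), "origin" and "attitude" of the camera in the world. Camera axes: x right, y down, z forward; pixel columns grow to the right and rows downward; lengths in m; the calibration is good to about 2 mm. A picture is of the moment at which its call begins. There is no depth.
- finish_job(): hands the job in; it is judged then, once.
The state is a dict: "time": time; "q": joint angles; "joint_vel": joint speeds; "joint_torque": joint torques, N m; "tool_pos": TCP position; "tcp_rot": TCP orientation; "wrist_force": force on the tool from outside, world axes, zero at the start; "torque": the same for the moment, N m; "width": opening from 0.0 (shut) to 1.0 (fully open); "grip_force": force on a finger pad.
Only numpy, scipy, OpenCV 4.12 (cv2) and the standard library are available. Lean on these libraries where they do the work, as an engineer would, in place of code of your own. Each camera call takes 0.05 s, during which the arm holds its last target. There are 200 camera calls.

## Working session

There is one attempt and no reset: what is moved stays moved. The work goes in short steps, Python scripts to look and compute and a tool call to move; the robot and the scene stay as the last step left them, time stands still between calls to the robot, and variables do not carry over. Pictures are saved under pics/ and viewed, at most 10 in all, crops included, and the job is handed in when it is done.

Besides the shell and the picture viewer there is one more tool, called after "Request:" as a command line: name --argument value ..., lists and objects as JSON in quotes. jog_arm: Moves the arm, as the interface text tells. Its arguments: {"type":"object","properties":{"deltas":{"type":"array"},"squeeze":{"type":"number"}},"required":["deltas"]}

```bash
ls; mkdir -p pics; cat > h.py <<'E'
import numpy as np, cv2
from scipy.spatial.transform import Rotation as R
from workcell import readout, read_camera, bot
def cam(n):
    c=read_camera(n); A=np.array(c['attitude'],float)
    c['Rm']=A if A.shape==(3,3) else R.from_rotvec(A).as_matrix() if A.size==3 else R.from_quat(A).as_matrix()
    return c
def px2w(c,u,v,z):
    d=c['Rm']@np.array([(u-c['cx'])/c['fx'],(v-c['cy'])/c['fy'],1.]); o=np.array(c['origin'])
    return o+d*(z-o[2])/d[2]
def w2px(c,p):
    q=c['Rm'].T@(np.array(p)-c['origin']); return q[0]/q[2]*c['fx']+c['cx'],q[1]/q[2]*c['fy']+c['cy']
def crop(c,u0,v0,u1,v1,s,name):
    cv2.imwrite(name,cv2.resize(c['color'][v0:v1,u0:u1],None,fx=s,fy=s,interpolation=cv2.INTER_CUBIC))
def save(c,f):
    import pickle; pickle.dump(c,open(f,'wb'))
E
python3 - <<'E'
from h import *
s=readout.read_state(); print({k:np.round(v,3) for k,v in s.items()})
for n in('top','scene'):
    c=cam(n); save(c,n+'0.pkl'); print(n,c['fx'],c['cx'],c['cy'],c['origin'],c['attitude'])
    cv2.imwrite(f'pics/{n}0.png',cv2.resize(c['color'],(768,576)))
E
```

```text
pics
{'time': np.float64(0.0), 'q': array([ 1.121,  0.265,  1.605,  0.   ,  1.274, -0.037]), 'joint_vel': array([ 0.001,  0.002,  0.   ,  0.001, -0.   , -0.   ]), 'joint_torque': array([ 0.0000e+00, -5.1508e+01, -3.6732e+01,  0.0000e+00,  1.3000e-02,
       -0.0000e+00]), 'tool_pos': array([0.27 , 0.618, 0.247]), 'tcp_rot': array([-0.644, -3.074,  0.004]), 'wrist_force': array([-0.487, -0.385,  0.443]), 'torque': array([0.023, 0.067, 0.035]), 'grip_force': np.float64(0.0), 'width': np.float64(0.999)}
top 453.0398871702991 255.98799455939113 193.10517166571455 [0.45655639 0.14646194 1.48072581] [-2.19299724  2.18027507 -0.07291339]
scene 477.16990529134006 254.42902337956053 195.69680046170308 [ 0.97086362 -0.38968945  1.15921608] [-2.48544408 -0.83842041  0.23079434]
```

View pics/top0.png

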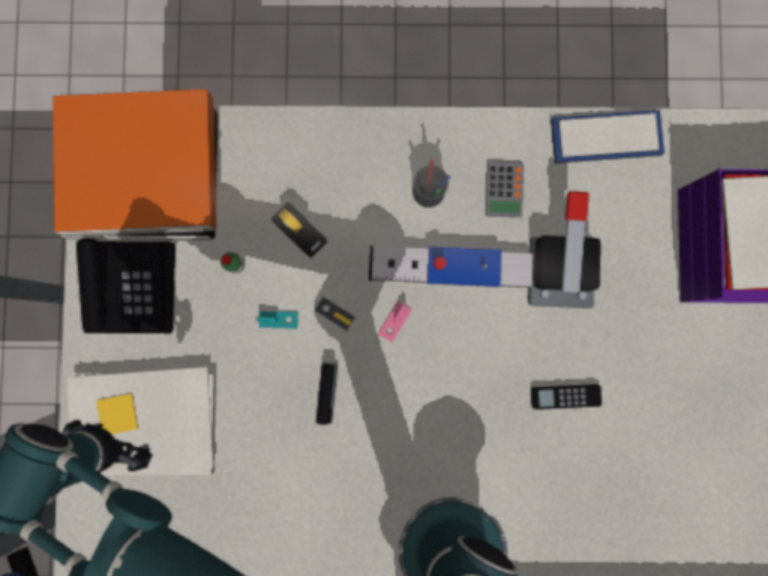

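View pics/scene0.png

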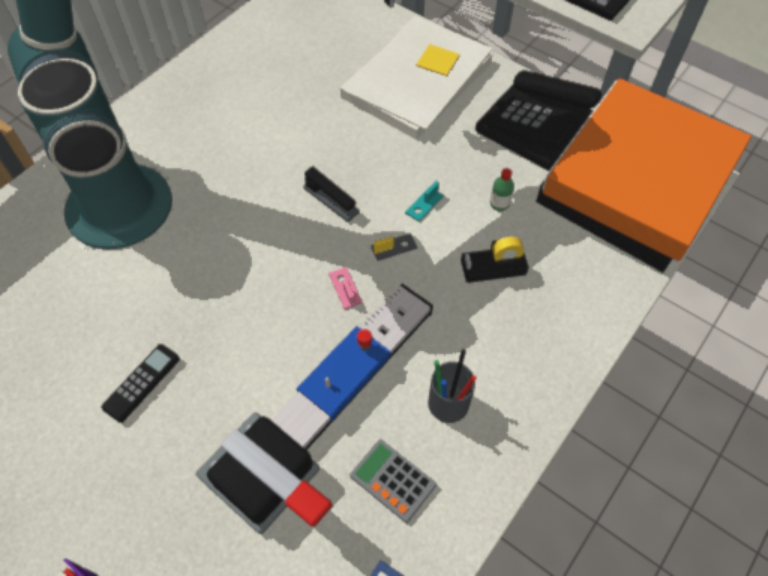

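Top view (768-wide picture): the stop candidates are dark with a yellow fence at (335,313), pink at (395,322) and turquoise at (278,319). The dark one with the yellow fence fits the description. The knob is at (440,263) and the post at about (486,265). I'll confirm this in a crop.

```bash
python3 - <<'E'
from h import *
import pickle
c=pickle.load(open('top0.pkl','rb')); a=c['color'][155:225,200:360]
s=pickle.load(open('scene0.pkl','rb'))['color']
A=cv2.resize(a,None,fx=5,fy=5,interpolation=cv2.INTER_CUBIC)
B=cv2.resize(s[150:198,240:285],None,fx=5,fy=5,interpolation=cv2.INTER_CUBIC)
C=cv2.resize(s[205:255,195:305],None,fx=5,fy=5,interpolation=cv2.INTER_CUBIC)
o=np.zeros((600,800,3),np.uint8); o[:350]=A; o[355:355+240,:225]=B; o[350:600,240:790]=C
cv2.imwrite('pics/c1.png',o)
E
```

```text
(no output)
```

View pics/c1.png

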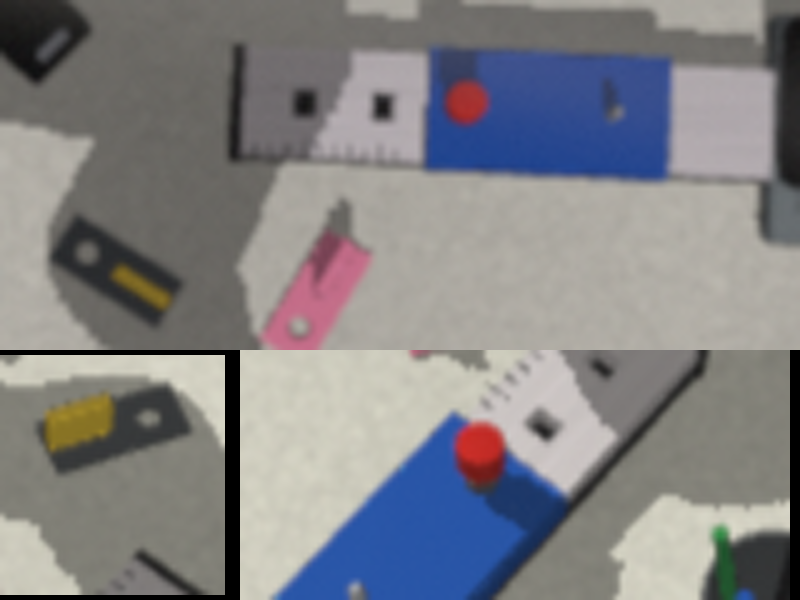

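The crop shows a dark steel foot with the yellow fence top at about (141,286) and the eye at (87,253), so this is the real stop. The pink one beside it is the decoy. The slots are at (304,104) and (383,107), the knob top at (467,101) and the post tip at (615,113).

```bash
python3 - <<'E'
from h import *
import pickle
c=pickle.load(open('top0.pkl','rb'))
f=lambda x,y,z:np.round(px2w(c,200+(x+.5)/5-.5,155+(y+.5)/5-.5,z),4)
P=dict(eye=(87,253,.003),fence=(141,286,.036),fa=(113,268,.036),fb=(170,302,.036),c1=(80,215,.006),c2=(183,283,.006),c3=(158,327,.006),c4=(50,258,.006),s100=(304,104,.036),s50=(383,107,.036),knob=(467,101,.091),post=(615,113,.076),d1=(429,47,.048),d2=(670,58,.048),d3=(668,180,.048),d4=(425,168,.048))
W={k:f(*v) for k,v in P.items()}
for k in W: print(k,W[k])
n=np.linalg.norm
print('knob-post .095:',n((W['knob']-W['post'])[:2]),'slots',n(W['s50']-W['s100']),'knob-s50',n((W['knob']-W['s50'])[:2]),'eye-fence .044',n((W['eye']-W['fence'])[:2]),'foot',n(W['c1']-W['c2']),n(W['c2']-W['c3']))
a=lambda d:np.degrees(np.arctan2(d[1],d[0]))
print('rail y dir',a(W['s100']-W['knob']),a(W['knob']-W['post']),a(W['d1']-W['d2']),a(W['d4']-W['d3']))
print('stop x dir',a(W['eye']-W['fence']),a(W['fa']-W['fb']),a(W['c1']-W['c2']),a(W['c4']-W['c3']))
# scene cross-check
s=pickle.load(open('scene0.pkl','rb'))
for k in('eye','fence','s50','knob','post'): print(k,np.round(w2px(s,W[k]),1))
print(R.from_rotvec(readout.read_state()['tcp_rot']).as_matrix().round(3))
E
```

```text
eye [0.5162 0.275  0.003 ]
fence [0.494  0.2375 0.036 ]
fa [0.5054 0.2555 0.036 ]
fb [0.4839 0.2189 0.036 ]
c1 [0.5408 0.2796 0.006 ]
c2 [0.4969 0.2121 0.006 ]
c3 [0.4682 0.2281 0.006 ]
c4 [0.5127 0.2988 0.006 ]
s100 [0.6112 0.1342 0.036 ]
s50 [0.6096 0.0835 0.036 ]
knob [0.6078 0.0342 0.091 ]
post [ 0.6024 -0.0592  0.076 ]
d1 [0.6468 0.0549 0.048 ]
d2 [ 0.6407 -0.0985  0.048 ]
d3 [ 0.5628 -0.0968  0.048 ]
d4 [0.5696 0.0573 0.048 ]
knob-post .095: 0.09355597255119527 slots 0.05072524026557194 knob-s50 0.049332849096722566 eye-fence .044 0.0435785497693533 foot 0.08051993541974556 0.03285863661200811
rail y dir 88.05269362743914 86.69107964312421 87.72281480977826 87.47333737271151
stop x dir 59.37446728130537 59.56867376944422 56.96121710650912 57.81286451641346
eye [268.3 162. ]
fence [254.6 160.1]
s50 [254.1 219.5]
knob [241.7 222.7]
post [216.8 251. ]
[[-0.916  0.401 -0.001]
 [ 0.401  0.916 -0.002]
 [ 0.    -0.002 -1.   ]]
```

Everything is consistent between the two views: knob–post distance 0.094, slot pitch 0.051, eye–fence 0.0436. The rail's y axis points at about 87.6° and the stop's x axis at about 58.5°. Next I work out the approach.

```bash
cat >> h.py <<'E'
def go(p,head):  # tool-frame deltas (mm, deg) to reach p with tool y at heading (deg), tool down
    s=readout.read_state(); M=R.from_rotvec(s['tcp_rot']).as_matrix()
    h=np.radians(head); y=np.array([np.cos(h),np.sin(h),0]); z=np.array([0,0,-1.]); T=np.c_[np.cross(y,z),y,z]
    print('t',s['time'],'pos',np.round(s['tool_pos'],4),'F',np.round(s['wrist_force'],1),'w',round(float(s['width']),3),'g',s['grip_force'],'head',np.degrees(np.arctan2(M[1,1],M[0,1])).round(2))
    print('shift mm',(1e3*M.T@(np.array(p)-s['tool_pos'])).round(1),'turn deg',np.degrees(R.from_matrix(M.T@T).as_rotvec()).round(1))
E
python3 -c "
from h import *
go([.493,.2375,.12],-31.5)"
```

```text
t 0.1 pos [0.2705 0.6178 0.2471] F [ 0.4  0.3 -0.1] w 1.0 g 0.0 head 66.35
shift mm [-356.4 -258.8  127.6] turn deg [-0.1  0.1 97.8]
```

Request:
jog_arm --deltas '[-0.045,-0.032,0.016,0,0,8.5,0.2,-0.09,-0.065,0.032,0,0,17,0.2,-0.135,-0.097,0.048,0,0,25.5,0.2,-0.18,-0.13,0.064,0,0,34,0.2,-0.225,-0.162,0.08,0,0,42.5,0.2,-0.27,-0.195,0.096,0,0,51,0.2,-0.315,-0.228,0.112,0,0,59.5,0.2,-0.356,-0.259,0.128,0,0,68,0.2]'

```text
time: 0.9
tool_pos: [0.4656, 0.285, 0.1363]
tcp_rot: [-2.26, -2.182, 0.0]
wrist_force: [0.3, 0.9, -0.7]
width: 0.602
grip_force: 0.0
```

Request:
jog_arm --deltas '[0,0,0,0,0,8,0.2,0,0,0,0,0,16,0.2,0,0,0,0,0,24,0.2,0,0,0,0,0,29.8,0.2,0,0,0,0,0,29.8,0.2]'

```text
time: 1.4
tool_pos: [0.4649, 0.2865, 0.1365]
tcp_rot: [-2.741, -1.536, 0.002]
wrist_force: [-0.5, 0.6, 0.5]
width: 0.596
grip_force: 0.0
```

```bash
python3 - <<'E'
from h import *
go([.493,.2375,.027],-31.5)
c=cam('scene'); crop(c,210,110,310,190,8,'pics/s2.png')
c=cam('top');save(c,'t2.pkl')
E
```

```text
t 1.4 pos [0.4649 0.2865 0.1365] F [-0.5  0.6  0.5] w 0.596 g 0.0 head -31.48
shift mm [-27.   49.6 109.5] turn deg [-0.   0.1  0. ]
```

View pics/s2.png

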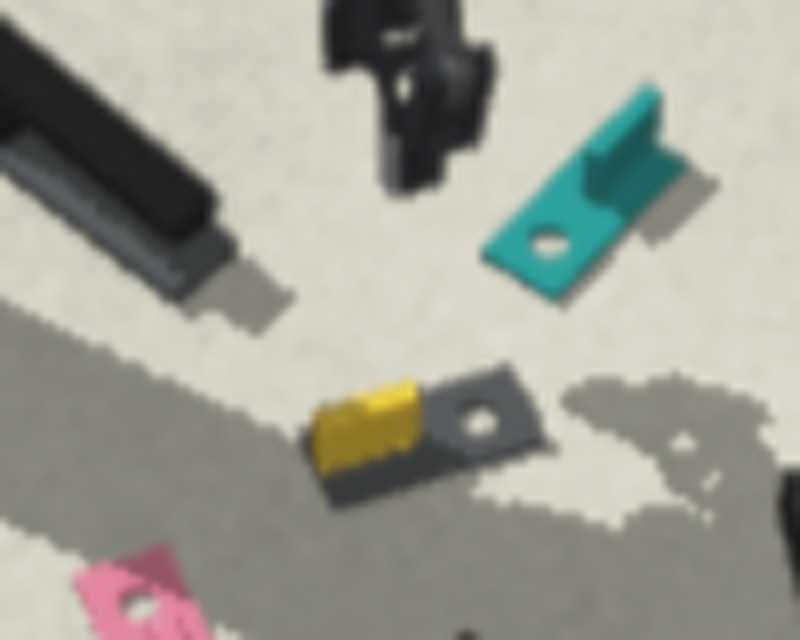

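The scene crop shows the stop undisturbed, with the fence top at (368,402) and the eye at (478,422). The gripper stopped short of its target. I move over the fence, descend and close.

Request:
jog_arm --deltas '[-0.013,0.025,0.02,0,0,0,0.2,-0.027,0.0495,0.04,0,0,0,0.2,-0.027,0.0495,0.07,0,0,0,0.2,-0.027,0.0495,0.095,0,0,0,0.2,-0.027,0.0495,0.1095,0,0,0,0.2,-0.027,0.0495,0.1095,0,0,0,0.2,-0.027,0.0495,0.1095,0,0,0,0.2]'

```text
time: 2.2
tool_pos: [0.4936, 0.2384, 0.0279]
tcp_rot: [2.74, 1.538, 0.0]
wrist_force: [0.1, 1.0, 0.2]
width: 0.598
grip_force: 0.0
```

Request:
jog_arm --deltas '[0,0,0,0,0,0,-0.5,0,0,0,0,0,0,-0.8,0,0,0,0,0,0,-1,0,0,0,0,0,0,-1,0,0,0,0,0,0,-1,0,0,0,0,0,0,-1]' --squeeze 40

```text
time: 2.8
tool_pos: [0.4943, 0.2386, 0.0288]
tcp_rot: [2.74, 1.536, 0.003]
wrist_force: [-1.0, -0.2, 6.8]
width: 0.11
grip_force: 39.9
```

The opening is 9.4 mm, which matches the fence. Now lift, then carry it over while turning.

Request:
jog_arm --deltas '[0,0,-0.04,0,0,0,-1,0,0,-0.08,0,0,0,-1,0,0,-0.115,0,0,0,-1,0,0,-0.115,0,0,8,-1,0,0,-0.115,0,0,16,-1,0,0,-0.115,0,0,24,-1,0,0,-0.115,0,0,32,-1,0,0,-0.115,0,0,32,-1]'

```text
time: 3.6
tool_pos: [0.4929, 0.2378, 0.1422]
tcp_rot: [3.058, 0.721, -0.001]
wrist_force: [-0.1, 1.0, -1.5]
width: 0.109
grip_force: 39.2
```

```bash
python3 - <<'E'
from h import *
go([.5484,-.0570,.14],-92.4)
E
```

```text
t 3.6 pos [0.4929 0.2378 0.1422] F [-0.1  1.  -1.5] w 0.109 g 39.160253405570984 head -63.47
shift mm [-82.1 288.6   2.3] turn deg [ 0.   0.  28.9]
```

Request:
jog_arm --deltas '[-0.012,0.042,0,0,0,5,-1,-0.024,0.083,0,0,0,10,-1,-0.036,0.125,0,0,0,15,-1,-0.048,0.166,0,0,0,20,-1,-0.059,0.207,0,0,0,25,-1,-0.071,0.248,0,0,0,28.9,-1,-0.082,0.2885,0.002,0,0,28.9,-1,-0.082,0.2885,0.002,0,0,28.9,-1]'

```text
time: 4.4
tool_pos: [0.5496, -0.0612, 0.1405]
tcp_rot: [3.139, -0.066, 0.001]
wrist_force: [-0.6, -0.2, -0.8]
width: 0.108
grip_force: 39.4
```

Request:
jog_arm --deltas '[0,0,0,0,0,0,-1,0,0,0,0,0,0,-1]'

```text
time: 4.6
tool_pos: [0.5484, -0.056, 0.1402]
tcp_rot: [-3.14, 0.062, 0.001]
wrist_force: [0.1, 0.2, -1.0]
width: 0.109
grip_force: 39.4
```

```bash
python3 - <<'E'
from h import *
go([.5484,-.0570,.14],-92.4)
s=cam('scene'); t=cam('top'); save(s,'s3.pkl'); save(t,'t3.pkl')
for n,c in(('s',s),('t',t)): print(n,w2px(c,[.5924,-.0588,.119]),w2px(c,[.6024,-.0592,.076]),w2px(c,[.6024,-.0592,.048]))
o=np.zeros((600,800,3),np.uint8)
o[:,:400]=cv2.resize(s['color'][205:265,195:235],(400,600),interpolation=cv2.INTER_CUBIC)
o[:,400:]=cv2.resize(t['color'][150:210,295:335],(400,600),interpolation=cv2.INTER_CUBIC)
cv2.imwrite('pics/c3.png',o)
E
```

```text
t 4.6 pos [ 0.5484 -0.056   0.1402] F [ 0.1  0.2 -1. ] w 0.109 g 39.44908797740936 head -92.25
shift mm [0.  1.  0.2] turn deg [-0.   0.1  0.1]
s (np.float64(212.4910024921669), np.float64(241.17678524614973)) (np.float64(216.80970835377335), np.float64(250.99730103601902)) (np.float64(217.5616748886977), np.float64(255.57345710900339))
t (np.float64(324.5462674572484), np.float64(179.0383283522671)) (np.float64(322.58549550556296), np.float64(177.20186745990827)) (np.float64(321.2985111945355), np.float64(178.10535966114742))
```

View pics/c3.png

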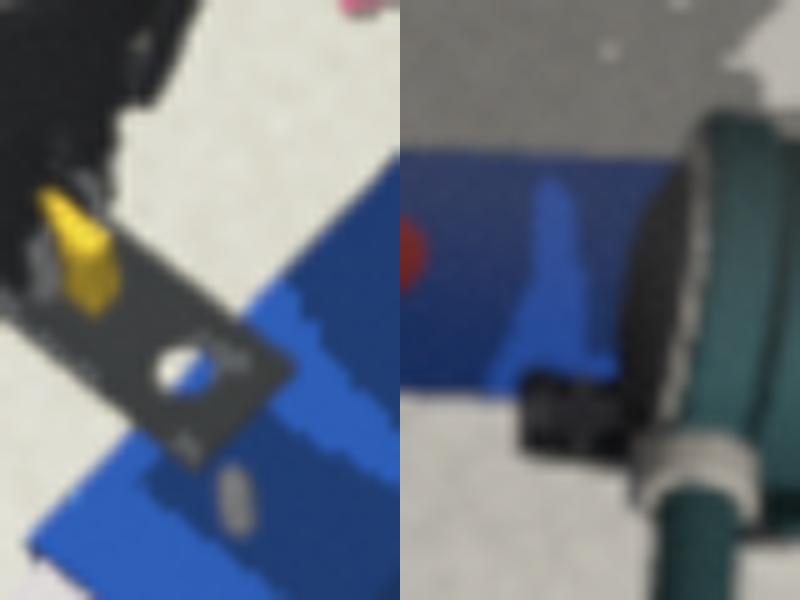

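The scene crop (left half) shows the eye at (185,370), the post blob centred at about (236,500) and the foot's end corners at (295,365) and (200,470). The top view is blocked by the arm. I compute the relative offset from the scene camera alone.

```bash
python3 - <<'E'
from h import *
import pickle
s=pickle.load(open('s3.pkl','rb')); tp=np.array([.5484,-.056])
f=lambda x,y,z:px2w(s,195+(x+.5)/10-.5,205+(y+.5)/10-.5,z)[:2].round(4)
e=f(185,370,.115); print('eye',e,'rel tcp',e-tp, np.hypot(*(e-tp)),np.degrees(np.arctan2(*(e-tp)[::-1])))
print('post mid',f(236,500,.062),'tip',f(233,472,.075),'foot',f(238,528,.049))
a=lambda p,q:np.degrees(np.arctan2(*(q-p)[::-1])).round(1)
print('long edge',a(f(118,222,.118),f(295,365,.118)),'end edge',a(f(295,365,.118),f(200,470,.118)))
# hole / post centroids by code
im=s['color'].astype(int)
print('deck corner', f(28,540,.048),' expected near',[.5628,-.0968])
E
```

```text
eye [ 0.5927 -0.0575] rel tcp [ 0.0443 -0.0015] 0.044325387759161235 -1.939296771183986
post mid [ 0.6064 -0.0603] tip [ 0.6054 -0.0589] foot [ 0.6074 -0.062 ]
long edge -3.6 end edge -91.0
deck corner [ 0.5671 -0.0962]  expected near [0.5628, -0.0968]
```

Request:
jog_arm --deltas '[0.007,0.001,0.01,0,0,0,-1,0.0135,0.002,0.02,0,0,0,-1,0.0135,0.002,0.029,0,0,0,-1,0.0135,0.002,0.029,0,0,0,-1,0.0135,0.002,0.029,0,0,0,-1]'

```text
time: 5.2
tool_pos: [0.5616, -0.059, 0.1105]
tcp_rot: [-3.141, 0.064, 0.003]
wrist_force: [0.3, -0.4, -0.7]
width: 0.109
grip_force: 39.5
```

```bash
python3 - <<'E'
from h import *
go([.562,-.0587,.0765],-92.4)
s=cam('scene'); save(s,'s4.pkl')
crop(s,195,215,245,265,12,'pics/s4.png')
E
```

```text
t 5.2 pos [ 0.5616 -0.059   0.1105] F [ 0.3 -0.4 -0.7] w 0.109 g 39.452258348464966 head -92.33
shift mm [ 0.4 -0.3 34. ] turn deg [-0.   0.1  0.1]
```

View pics/s4.png

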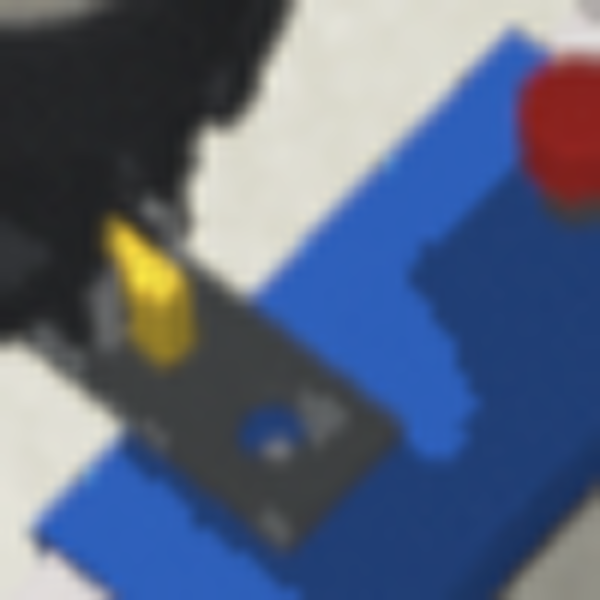

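The hole is centred at about (272,430) and the post tip shows through it at (278,450). Allowing for the height difference, the hole would land at (275,449), so they are aligned within 1 mm. Descending.

Request:
jog_arm --deltas '[0,0,0.006,0,0,0,-1,0,0,0.012,0,0,0,-1,0,0,0.018,0,0,0,-1,0,0,0.024,0,0,0,-1,0,0,0.029,0,0,0,-1,0,0,0.029,0,0,0,-1]'

```text
time: 5.85
tool_pos: [0.5615, -0.0592, 0.0813]
tcp_rot: [-3.141, 0.065, 0.003]
wrist_force: [0.0, 0.0, -1.1]
width: 0.108
grip_force: 39.4
```

Request:
jog_arm --deltas '[0,0,0.002,0,0,0,-1,0,0,0.004,0,0,0,-1,0,0,0.004,0,0,0,-1]'

```text
time: 6.15
tool_pos: [0.5623, -0.0593, 0.0784]
tcp_rot: [3.141, -0.064, -0.0]
wrist_force: [-0.0, -0.1, -0.3]
width: 0.103
grip_force: 39.4
```

Request:
jog_arm --deltas '[0,0,0.001,0,0,0,-1,0,0,0.002,0,0,0,-1,0,0,0.002,0,0,0,-1]'

```text
time: 6.45
tool_pos: [0.5625, -0.0593, 0.0769]
tcp_rot: [3.141, -0.064, 0.001]
wrist_force: [-0.8, -0.8, 0.7]
width: 0.111
grip_force: 39.6
```

Request:
jog_arm --deltas '[0,0,0,0,0,0,-0.6,0,0,0,0,0,0,-0.4,0,0,0,0,0,0,-0.2,0,0,0,0,0,0,-0.2,0,0,0,0,0,0,-0.2,0,0,0,0,0,0,-0.2]'

```text
time: 7.05
tool_pos: [0.5623, -0.0592, 0.0765]
tcp_rot: [3.141, -0.064, -0.0]
wrist_force: [-0.1, -0.8, -0.6]
width: 0.4
grip_force: 0.0
```

Request:
jog_arm --deltas '[0,0,-0.02,0,0,0,-0.2,0,0,-0.06,0,0,0,-0.2,0,0,-0.1,0,0,0,0,-0.03,0,-0.1,0,0,0,0.2,-0.06,0,-0.1,0,0,0,0.2,-0.06,0,-0.1,0,0,0,0.2]'

```text
time: 7.65
tool_pos: [0.4989, -0.0564, 0.1761]
tcp_rot: [-3.141, 0.065, 0.005]
wrist_force: [0.5, -0.0, -1.0]
width: 0.6
grip_force: 0.0
```

```bash
python3 - <<'E'
from h import *
go([.607,.034,.14],-92.4)
s=cam('scene'); save(s,'s5.pkl'); t=cam('top'); save(t,'t5.pkl')
o=np.zeros((600,800,3),np.uint8)
o[:,:480]=cv2.resize(s['color'][205:265,200:248],(480,600),interpolation=cv2.INTER_CUBIC)
o[:,480:]=cv2.resize(t['color'][150:210,283:315],(320,600),interpolation=cv2.INTER_CUBIC)
cv2.imwrite('pics/c5.png',o)
E
```

```text
t 7.65 pos [ 0.4989 -0.0564  0.1761] F [ 0.5 -0.  -1. ] w 0.6 g 0.0 head -92.36
shift mm [104.4 -94.8  35.8] turn deg [-0.   0.2  0. ]
```

View pics/c5.png

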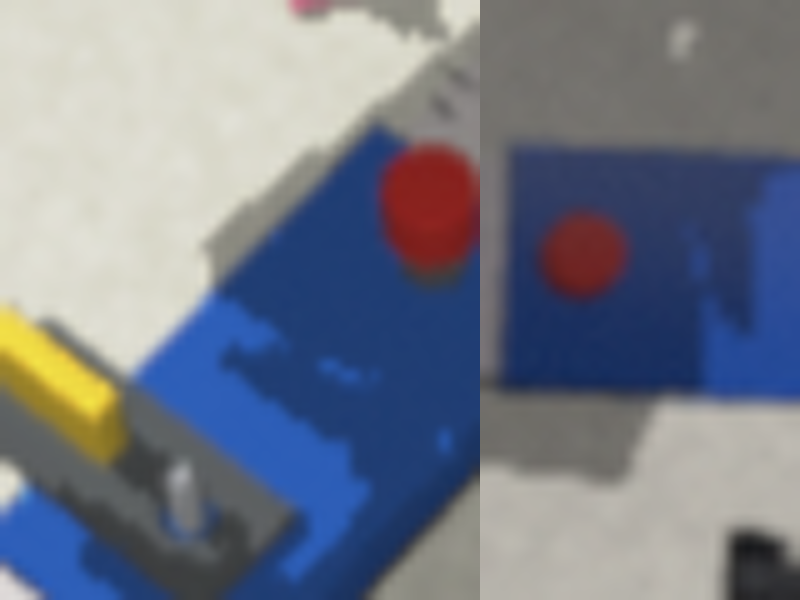

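The stop hangs flat with the post at about (185,495) through its eye, and the fence is on the robot's side. Post plus geometry puts the knob at about (.6105, .0345), so I approach it there.

Request:
jog_arm --deltas '[0.03,-0.03,0,0,0,0,0.3,0.06,-0.06,0,0,0,0,0.3,0.108,-0.0955,0.02,0,0,0,0.3,0.108,-0.0955,0.045,0,0,0,0.3,0.108,-0.0955,0.07,0,0,0,0.3,0.108,-0.0955,0.09,0,0,0,0.3,0.108,-0.0955,0.098,0,0,0,0.3,0.108,-0.0955,0.098,0,0,0,0.3]'

```text
time: 8.55
tool_pos: [0.6136, 0.0343, 0.0767]
tcp_rot: [3.141, -0.064, -0.005]
wrist_force: [-0.8, 0.3, 0.4]
width: 0.649
grip_force: 0.0
```

Request:
jog_arm --deltas '[0,0,0,0,0,0,0,0,0,0,0,0,0,-0.3,0,0,0,0,0,0,-0.5,0,0,0,0,0,0,-1,0,0,0,0,0,0,-1,0,0,0,0,0,0,-1]' --squeeze 60

```text
time: 9.15
tool_pos: [0.6154, 0.0342, 0.0795]
tcp_rot: [-3.141, 0.065, -0.005]
wrist_force: [3.2, 0.1, 0.9]
width: 0.281
grip_force: 58.8
```

```bash
python3 - <<'E'
from h import *
go([.6105,.0345,.078],-92.4)
E
```

```text
t 9.15 pos [0.6154 0.0342 0.0795] F [3.2 0.1 0.9] w 0.281 g 58.76806855201721 head -92.35
shift mm [-5.  -0.1  1.5] turn deg [-0.  -0.2  0. ]
```

```bash
python3 - <<'E'
from h import *
s=cam('scene'); save(s,'s6.pkl')
go([.6105,.0345,.078],-92.4)
crop(s,195,195,265,265,8,'pics/s6.png')
import pickle
k=pickle.load(open('s5.pkl','rb')); print(px2w(k,242.55,222.55,.091)); k=pickle.load(open('t5.pkl','rb'));print(px2w(k,292.9,175.15,.091))
E
```

```text
t 9.2 pos [0.6154 0.0342 0.0794] F [ 4.1 -0.1  0.6] w 0.28 g 58.770596981048584 head -92.36
shift mm [-5.  -0.1  1.4] turn deg [-0.  -0.2  0. ]
[0.60932896 0.03575961 0.091     ]
[0.60666948 0.03447005 0.091     ]
```

View pics/s6.png

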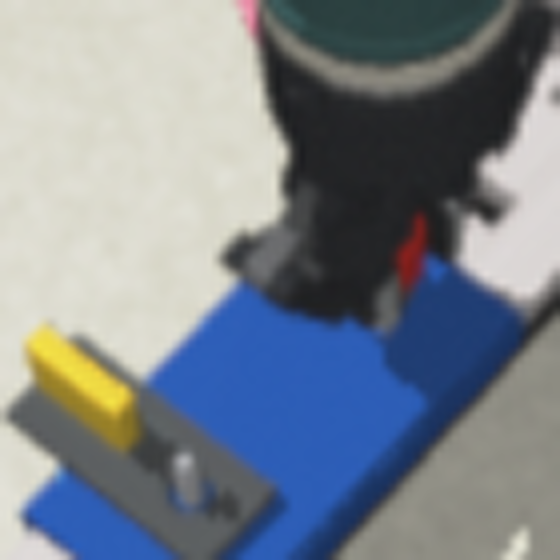

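The knob (red, at about (412,250)) is between the pads but the TCP sits about 6 mm too far in x. I re-centre and grip again.

Request:
jog_arm --deltas '[0,0,0,0,0,0,-0.2,0,0,0,0,0,0,-0.2,-0.005,0,0,0,0,0,-0.2,-0.005,0,0,0,0,0,-0.2,-0.005,0,0,0,0,0,-1,-0.005,0,0,0,0,0,-1,-0.005,0,0,0,0,0,-1,-0.005,0,0,0,0,0,-1]'

```text
time: 10.0
tool_pos: [0.6084, 0.0344, 0.0781]
tcp_rot: [-3.141, 0.065, 0.003]
wrist_force: [-3.0, 0.5, 0.6]
width: 0.284
grip_force: 58.8
```

```bash
python3 - <<'E'
from h import *
go([.6105,.0345,.078],-92.4)
E
```

```text
t 10.0 pos [0.6084 0.0344 0.0781] F [-3.   0.5  0.6] w 0.284 g 58.751102685928345 head -92.35
shift mm [ 2.1 -0.2  0.1] turn deg [0.  0.1 0. ]
```

Request:
jog_arm --deltas '[0.002,0,-0.004,0,0,0,-1,0.002,0,-0.009,0,0,0,-1,0.002,0,-0.014,0,0,0,-1,0.002,0,-0.014,0,0,0,-1,0.002,0,-0.014,0,0,0,-1]' --squeeze 90

```text
time: 10.5
tool_pos: [0.6085, 0.0344, 0.0904]
tcp_rot: [-3.141, 0.065, 0.009]
wrist_force: [-5.6, 1.2, -7.3]
width: 0.277
grip_force: 88.5
```

The lift force of 7.3 N corresponds to 12.2 mm, matching the TCP rise of 12.3 mm, so the pin is at about 17 mm and clear. Now slide.

Request:
jog_arm --deltas '[0,-0.004,-0.001,0,0,0,-1,0,-0.012,-0.001,0,0,0,-1,0,-0.022,-0.001,0,0,0,-1,0,-0.032,-0.001,0,0,0,-1,0,-0.042,-0.001,0,0,0,-1,0,-0.048,-0.001,0,0,0,-1,0,-0.05,-0.001,0,0,0,-1,0,-0.05,-0.001,0,0,0,-1]'

```text
time: 11.3
tool_pos: [0.6106, 0.0845, 0.0912]
tcp_rot: [3.14, -0.064, -0.01]
wrist_force: [-4.6, 0.5, -7.7]
width: 0.278
grip_force: 88.7
```

```bash
python3 - <<'E'
from h import *
go([.6105,.0844,.0731],-92.4)
E
```

```text
t 11.3 pos [0.6106 0.0845 0.0912] F [-4.6  0.5 -7.7] w 0.278 g 88.65732192993164 head -92.33
shift mm [ 0.1  0.1 18.1] turn deg [0.  0.3 0.1]
```

Request:
jog_arm --deltas '[0,0,0.004,0,0,0,-1,0,0,0.008,0,0,0,-1,0,0,0.012,0,0,0,-1,0,0,0.016,0,0,0,-1,0,0,0.019,0,0,0,-1,0,0,0.019,0,0,0,-1,0,0,0.019,0,0,0,-1]'

```text
time: 12.0
tool_pos: [0.6108, 0.0845, 0.0744]
tcp_rot: [3.141, -0.065, -0.009]
wrist_force: [-10.0, 0.8, 3.1]
width: 0.275
grip_force: 90.3
```

Request:
jog_arm --deltas '[0,0,0.001,0,0,0,-1,0,0,0.002,0,0,0,-1,0,0,0.003,0,0,0,-1,0,0,0.003,0,0,0,-1,0,0,0.003,0,0,0,-1]'

```text
time: 12.5
tool_pos: [0.611, 0.0845, 0.0742]
tcp_rot: [3.141, -0.064, -0.008]
wrist_force: [-17.2, 0.2, 17.5]
width: 0.274
grip_force: 91.2
```

```bash
python3 - <<'E'
from h import *
go([.6105,.0844,.0731],-92.4)
s=cam('scene'); save(s,'s7.pkl')
crop(s,200,180,280,260,7,'pics/s7.png')
E
```

```text
t 12.5 pos [0.611  0.0845 0.0742] F [-17.2   0.2  17.5] w 0.274 g 91.16921067237854 head -92.35
shift mm [-0.5  0.1  1.1] turn deg [0.  0.3 0.1]
```

View pics/s7.png

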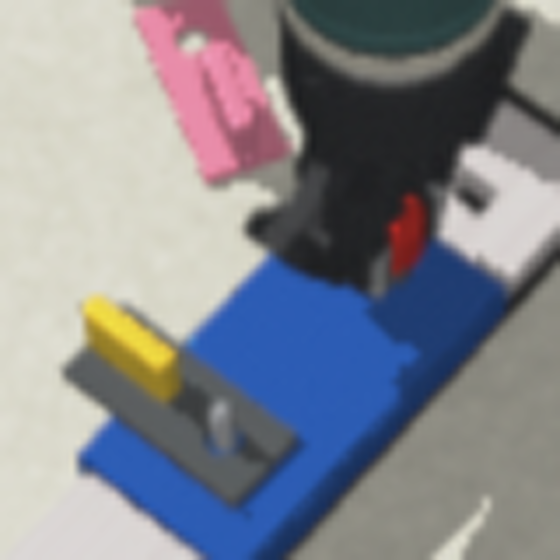

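The slide is one slot over, with one empty slot left at (475,190). The stop is still hung, with the post at (220,430). At the bottom the force rose from 3 N (the pin-home value) to 17 N within 0.2 mm, a hard stop, so the pin is home.

```bash
python3 -c "
from workcell import finish_job; print(finish_job())"
```

```text
the job is handed in; nothing more can be done
None
```

The stop is hung on the post, the slide is in the next slot, and I handed the job in at about 12.5 s with the gripper still pressing the knob down; the hand-in returned no verdict, and "pin home" rests on the force readings.

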